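Nudge the template plate onto the jig pins

TASK

Nudge the aluminium plate across the yellow jig with your fingertips until its two holes drop over the jig's two locating pins and it lies flat on the jig. Push it only: do not pick it up or tip it up. Leave the tools, bottle, can and other things around it where they are.

Things in the scene. Friction and masses are not known exactly. Their poses are not given: they have to be found in the camera images.
- jig: yellow jig base, a slab 180 (x) x 320 (y) x 18 mm thick, fixed to the bench. Origin: centre of its underside, at bench height; its top face is at z = 18 mm. Its x axis points away from the robot, y to the robot's left. A yellow column, 24 mm square and 120 mm tall, stands on its far left corner (x = 72, y = 140 mm)
- fence (a point): middle of the top edge of the steel fence's inner face, at jig x = 55.8, y = -20, z = 34 mm. The fence is fixed on the jig, stands 16 mm above its top face and runs along y from -140 to +100 mm; its inner face looks to the robot (-x)
- plate: bare aluminium plate, 100 (x) x 140 (y) x 10 mm thick, 0.3 to 0.5 kg, loose on the jig; a push of under 10 N slides it. Origin: centre of its underside; axes along the jig's when seated. At the start it is 15 to 43 mm short of its seat towards -y, 5 to 18 mm off the fence and slightly turned; its left part rides on the pin tops, its right edge (y = -70) rests on the jig top, so it slopes about 4 degrees
- seat (a point): where the plate's origin is when seated: jig x = 5, y = 20, z = 18 mm, on the jig top. The plate then lies flat, its far edge 0.8 mm from the fence. If it is pushed against the fence (+x) and then along it (+y), the holes come over the pins and it drops; the pins then stop it. Holes have 1.5 mm play all round the pins
- hole_near (a point): centre of the plate's hole nearer the robot (12 mm wide, right through), at plate x = -25, y = +15, z = 0 mm (underside)
- hole_far (a point): centre of the plate's hole farther from the robot (12 mm wide, right through), at plate x = +25, y = +15, z = 0 mm (underside)
- pin_near (a point): tip of the pin nearer the robot, at jig x = -20, y = 35, z = 25 mm. Steel, 9 mm thick, 7 mm tall, with a round dome as its top 4.5 mm; hidden under the plate
- pin_far (a point): tip of the pin farther from the robot, at jig x = 30, y = 35, z = 25 mm; otherwise the same as the other
- glue: white glue bottle, 32 mm wide, 85 mm tall, standing on the jig's left end; origin at the middle of its underside. Leave it alone.
- lid: round aluminium can lid, 50 mm across, 8 mm high, lying on the jig's left end; origin at the middle of its underside. Leave it alone.
- pliers: red and black side cutters, 125 mm long, lying in front of the jig; origin at the middle of its underside. Leave it alone.
- can: plain drink can, 66 mm wide, 115 mm tall, standing to the right of the jig; origin at the middle of its underside. Leave it alone.
- knife: yellow utility knife, 140 mm long, lying in front of the jig; origin at the middle of its underside. Leave it alone.
- marker: grey and blue marker, 120 mm long, lying behind the jig; origin at the middle of its underside. Leave it alone.
- strip: steel strip, 130 x 30 x 3 mm, lying behind the jig; origin at the middle of its underside. Leave it alone.
- jar: glass jar, 56 mm wide, 60 mm tall, standing to the left of the jig; origin at the middle of its underside. Leave it alone.
Things that resemble listed ones, but are neither listed nor needed, are in the scene too. Of the things like the plate, leave any that is black or green; of the rest the smaller one is meant.

How it is judged (in metres and radians):
At the end, for the whole second after the job is handed in: The plate lies at rest flat on the jig: its origin is less than 2.5 mm above the jig top, it slopes by less than 0.03 rad, and each hole centre is within 3.5 mm horizontally of its pin (z of plate in the frame of jig below 0.0205 m and angle between the z axis of plate and the z axis of jig, either way round below 0.03 rad and horizontal distance between hole_near and pin_near below 0.0035 m and horizontal distance between hole_far and pin_far below 0.0035 m and linear speed of plate below 0.01 m/s); the robot touches nothing.
It fails at once if the plate is lifted: its middle rises more than 14 mm above the jig top (z of plate in the frame of jig above 0.032 m).
It fails at once if the plate is tipped up by more than 0.2 rad (angle between plate's own z axis and vertical above 0.2 rad).
It fails at once if a bystander is moved by more than 20 mm or lifted (distance of any of glue, lid, pliers, can, knife, marker, strip, jar from where it was at the start of the episode above 0.02 m).
It fails at once if the glue bottle, can or jar is tipped over (angle between any of glue, can, jar's own z axis and vertical above 0.5 rad).
It also fails if it takes over 38 s, if anything falls off the work surface, if the arm or the gripper's body presses on something with over 40 N, if the wrist force passes 120 N, or if a joint passes its speed limit or range.

ROBOT

A 6-joint arm with a two-finger parallel gripper is mounted at the origin on the work surface. World frame = base frame: x ahead of the robot, y to its left, z up, the work surface at z = 0. Lengths are in mm, angles in rad, forces in N, time in s.
With the tool pointing down it reaches from about 400 to 925 mm from the base axis. Payload 12.5 kg.
Tool frame: the origin (TCP) lies on the mounting face of the last link; the fingertips stand 190 mm ahead of it and the grasp point (between the pads) lies 171 mm ahead of it (env.tcp_to_tips is the distance from the TCP to the fingertips, in mm); x points along the fingers, y is the direction in which the jaws open and shut, and the axes are right-handed (so a half turn about x gives the same grasp; the last joint's range is limited). The gripper opens to 95 mm and grips with 3 to 60 N. Pads are 20 mm wide; open, the fingers measure 119 mm over their backs; the gripper's body (75 mm by 180 mm) begins 59 mm behind the grasp point.
Start: joints at [-1.38, 0.491, 1.559, -0, 1.092, -0.106], TCP at [182.808, -597.667, 404.761] pointing down, gripper open.
Joint ranges: [-3.1, 3.1], [-0.84, 2.19], [0.05, 2.79], [-1.13, 4.28], [0.06, 2.93], [-2.69, 2.69]. Speed limits (rad/s): [2.22, 2.22, 2.79, 3.14, 3.14, 3.14].

INTERFACE

Orientations are given as [roll, pitch, yaw] about the fixed x, y, z axes, in that order (R = Rz(yaw) Ry(pitch) Rx(roll)).
In Python, from cell import monitor, cams, job, env gives the robot as it stands. The module is installed in compiled form; this text tells all that it offers.
- The arm moves only by the tool apply_moves, never from a script. Its argument "series" is a list of rows, each a list of 3 entries, a list of its own where there are three numbers: the closure, from -1 (fully open) to 1 (shut), so that 0 is half open, then the shift along the tool's x, y, z in cm, then the turn about the tool's x in rad. A call has 1 to 20 rows; each row is the pose to reach, as a shift and turn from the pose commanded when the call began, along the tool's axes at that moment; what a row does not reach only later rows make up. A row lasts 1/8 s, in which the tool goes at most 62.5 mm and 10.7 degrees, less where a joint would pass 70% of its speed; a pose out of reach is approached as far as the arm can. A call with a gripper value outside its range is refused whole. The fingers move at their own pace and stop on an object; the grip force is fixed at half the most. Time passes only in rows, so rows that repeat a pose let the fingers close. It gives the time, the measured TCP pose, the force and the opening at its end, in the units of the state.
- monitor.state(): the state, without advancing time (a new reading comes with each control period).
- cams.read_camera(name): name is "scene" or "top"; returns a dict with "image" (480x640x3 uint8, red, green, blue), "fx", "fy", "cx", "cy" (pixels), "k1" (the pictures are not rectified: a ray, as slopes to the right and down, at radius r is drawn at 1 + k1 r^2 times it, then the intrinsics apply), "position" and "orientation" of the camera in the world. Camera axes: x right, y down, z forward; pixel columns grow to the right and rows downward; lengths in mm; the calibration is good to about 2 mm. A picture is of the moment at which its call begins. There is no depth.
- job.job_done(): hands the job in, once; it reports no verdict.
The state is a dict: "t": time; "joints": joint angles; "qvel": joint speeds; "tau": joint torques, N m; "eef_pos": TCP position; "tcp_rot": TCP orientation; "ft_force": force on the tool from outside, world axes, zero at the start; "moment": the same for the moment, N m; "opening": opening from 0.0 (shut) to 1.0 (fully open).
Only numpy, scipy, OpenCV 4.12 (cv2) and the standard library are available. Lean on these libraries where they do the work, as an engineer would, in place of code of your own. Each camera call takes 0.05 s, during which the arm holds its last target. There are 200 camera calls.

## Working session

There is one attempt and no reset: what is moved stays moved. The work goes in short steps, Python scripts to look and compute and a tool call to move; the robot and the scene stay as the last step left them, time stands still between calls to the robot, and variables do not carry over. Pictures are saved under pics/ and viewed, about 8 in all and at most 12, crops included, and the job is handed in when it is done.

Besides the shell and the picture viewer there is one more tool, called after "Request:" in YAML: its name, and indented under it one key for each argument. apply_moves: Moves the arm, as the interface text tells. Its arguments: {"type":"object","properties":{"series":{"type":"array"}},"required":["series"]}

```bash
mkdir -p pics
python3 - <<'E'
from cell import monitor, cams, env
import cv2
print(monitor.state(), env.tcp_to_tips)
for n in ("scene","top"):
    c=cams.read_camera(n); cv2.imwrite(f"pics/{n}0.png",c["image"][:,:,::-1]); c.pop("image"); print(n,c)
E
```

```text
{'t': 0.0, 'joints': array([-1.37959420e+00,  4.91552457e-01,  1.55947415e+00,  1.93287987e-06,
        1.09168023e+00, -1.05568246e-01]), 'qvel': array([-5.72096034e-04, -5.20571361e-05,  1.17311664e-03,  2.24330387e-04,
       -7.81413647e-04, -4.25574838e-04]), 'tau': array([-2.24384246e-03, -6.12651229e+01, -2.58181965e+01,  6.92318939e-02,
        4.82232054e-02, -1.25179195e-04]), 'eef_pos': array([ 182.80391573, -597.62626435,  404.15753354]), 'tcp_rot': array([-1.67790314,  1.56968214,  1.76045899]), 'ft_force': array([0.42534441, 0.60079503, 0.26161865]), 'moment': array([-0.00663924,  0.00705715,  0.00895165]), 'opening': 1.0015965883683218} 190.1
scene {'fx': 457.6148734931321, 'fy': 457.6148734931321, 'cx': 326.718536841977, 'cy': 242.17139287867224, 'k1': -0.013925288397080644, 'position': array([1131.72957011,  -15.92152061,  816.70772821]), 'orientation': array([-2.45046757, -0.01384776,  1.5689846 ])}
top {'fx': 607.1191966845665, 'fy': 607.1191966845665, 'cx': 331.4191235216957, 'cy': 249.74444144321686, 'k1': -0.04984097239357349, 'position': array([ 374.74802354,  -22.74840172, 1457.09095051]), 'orientation': array([-3.06350922,  0.01375279, -1.54334159])}
```

View pics/top0.png

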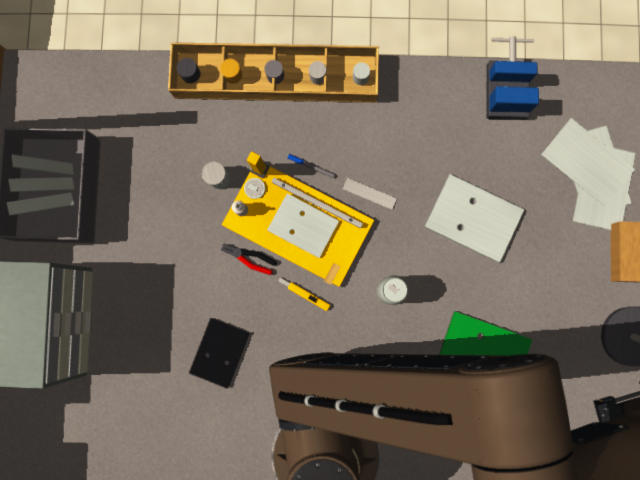

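View pics/scene0.png

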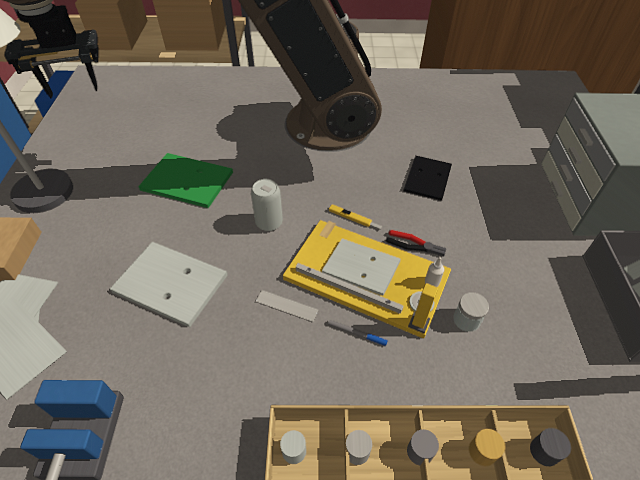

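The top view shows the jig at about (300,225), yawed about -28°, with the plate on it at (303,224) and its holes near (302,213) and (292,231). The bigger plate at (475,218) and the green and black ones are decoys. Next I measure corners.

```bash
cat > h.py <<'E'
import numpy as np, cv2
from scipy.spatial.transform import Rotation as R
from cell import cams, monitor
def K(c): return np.array([[c["fx"],0,c["cx"]],[0,c["fy"],c["cy"]],[0,0,1]])
def dist(c): return np.array([c["k1"],0,0,0,0.])
def rot(c): return R.from_euler("xyz",c["orientation"]).as_matrix()
def ray(c,uv,z):
    uv=np.asarray(uv,float).reshape(-1,1,2)
    n=cv2.undistortPoints(uv,K(c),dist(c)).reshape(-1,2)
    d=np.c_[n,np.ones(len(n))]@rot(c).T
    return c["position"]+d*((z-c["position"][2])/d[:,2])[:,None]
def proj(c,P):
    P=np.asarray(P,float).reshape(-1,3); Rm=rot(c).T
    return cv2.projectPoints(P,cv2.Rodrigues(Rm)[0],-Rm@c["position"],K(c),dist(c))[0].reshape(-1,2)
def yellow(im):
    h=cv2.cvtColor(im,cv2.COLOR_RGB2HSV); return cv2.inRange(h,(20,150,90),(32,255,255))
def biggest(m):
    cs,_=cv2.findContours(m,cv2.RETR_EXTERNAL,cv2.CHAIN_APPROX_NONE); return max(cs,key=cv2.contourArea)
E
python3 - <<'E'
from h import *
t=cams.read_camera("top"); s=cams.read_camera("scene")
for n,c,box in(("top",t,(210,140,190,160)),("scene",s,(270,190,190,150))):
    x,y,w,h=box; im=c["image"]
    m=np.zeros(im.shape[:2],np.uint8); m[y:y+h,x:x+w]=yellow(im)[y:y+h,x:x+w]
    if n=="top": ct=biggest(m); hull=cv2.convexHull(ct); P=ray(c,hull.reshape(-1,2),18)
    else: hull=cv2.convexHull(biggest(m)); P=ray(c,hull.reshape(-1,2),18)
    print(n,cv2.minAreaRect(P[:,:2].astype(np.float32)))
    # plate: bright, unsaturated
    hsv=cv2.cvtColor(im,cv2.COLOR_RGB2HSV); g=cv2.inRange(hsv,(0,0,150),(180,60,255))
    q=np.zeros_like(g); q[y:y+h,x:x+w]=g[y:y+h,x:x+w]
    cs,_=cv2.findContours(q,cv2.RETR_EXTERNAL,cv2.CHAIN_APPROX_NONE)
    for k in sorted(cs,key=cv2.contourArea)[-3:]: print(cv2.contourArea(k),cv2.minAreaRect(k),cv2.minAreaRect(ray(c,k.reshape(-1,2),31)[:,:2].astype(np.float32)))
    cv2.imwrite(f"pics/{n}1.png",cv2.resize(im[y:y+h,x:x+w,::-1],None,fx=4,fy=4,interpolation=cv2.INTER_CUBIC)[:600,:800])
E
```

```text
top ((551.4669799804688, 83.63282775878906), (322.0198974609375, 181.72315979003906), 63.92778396606445)
395.0 ((388.0, 288.5), (21.0, 22.0), 90.0) ((398.2327575683594, -135.1768341064453), (49.13592529296875, 51.73793411254883), 1.5195561647415161)
636.0 ((368.9615783691406, 193.19232177734375), (54.07693099975586, 13.153847694396973), 22.61986541748047) ((622.749267578125, -85.28663635253906), (128.45352172851562, 31.56804084777832), 68.56200408935547)
2344.5 ((302.75079345703125, 225.0986328125), (58.6498908996582, 41.52399826049805), 28.178592681884766) ((542.7139282226562, 69.33456420898438), (139.33824157714844, 98.68946838378906), 63.446407318115234)
scene ((556.1311645507812, 81.90493774414062), (319.87005615234375, 189.05528259277344), 63.875587463378906)
274.5 ((348.2960510253906, 285.49664306640625), (81.86425018310547, 4.492953300476074), 22.328655242919922) ((596.6041259765625, 38.535430908203125), (172.0957794189453, 10.994722366333008), 63.779170989990234)
581.5 ((291.9565734863281, 306.9098205566406), (50.63799285888672, 13.166823387145996), 19.29004669189453) ((648.9640502929688, -75.168701171875), (106.14278411865234, 29.3998966217041), 68.37557983398438)
2314.5 ((360.9109191894531, 264.40411376953125), (68.93724060058594, 38.03837966918945), 20.556045532226562) ((542.4769287109375, 70.34416198730469), (141.48037719726562, 99.43843841552734), 65.57269287109375)
```

View pics/top1.png

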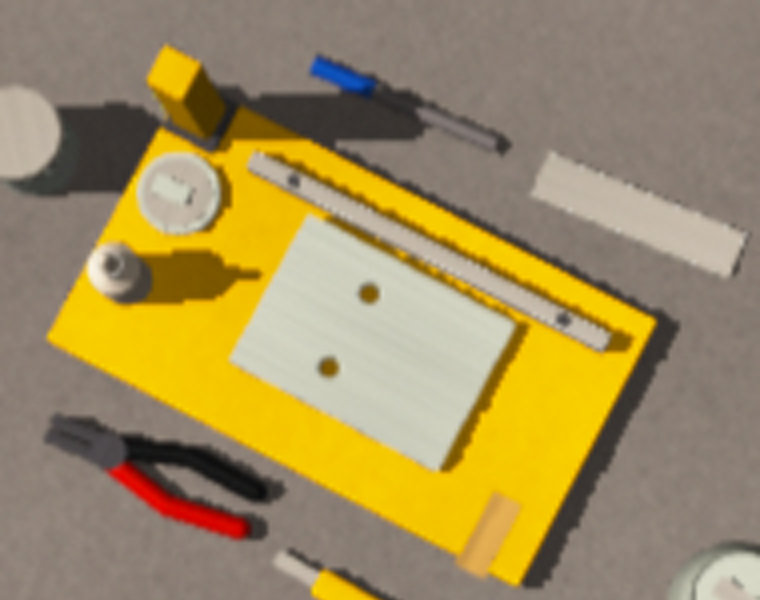

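View pics/scene1.png

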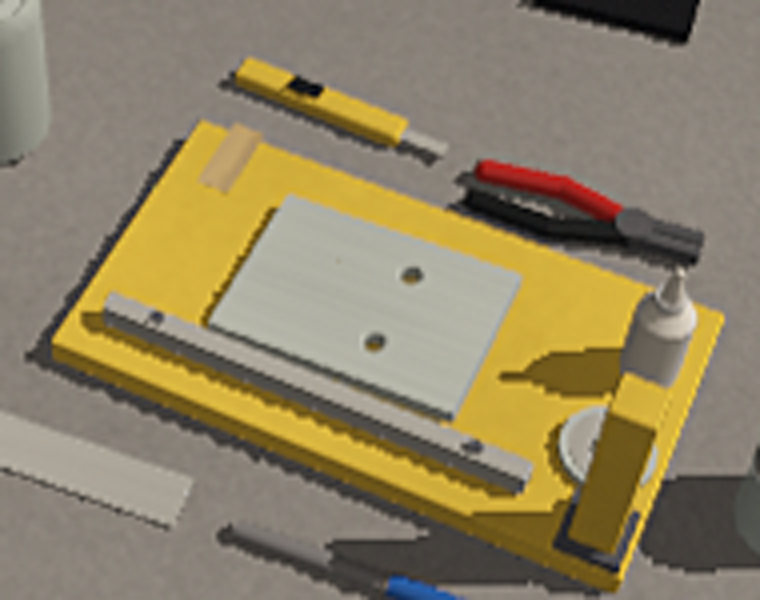

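Crops show the plate's holes at (302,213) and (292,232) full-frame in the top view. The fence is just beyond the far edge, and the glue and lid are at the left end. Next I cross-check with the holes and compute the approach in tool axes.

```bash
cat >> h.py <<'E'
YAW=np.radians(-26.1); J0=np.array([551.5,83.5])
ex=np.array([np.cos(YAW),np.sin(YAW)]); ey=np.array([-ex[1],ex[0]])
def jig(p): d=np.asarray(p)[...,:2]-J0; return np.stack([d@ex,d@ey],-1)
def world(x,y): return J0+x*ex+y*ey
E
python3 - <<'E'
from h import *
t=cams.read_camera("top"); s=cams.read_camera("scene")
a=ray(t,[(302.25,213.25),(292,231.7)],34); b=ray(s,[(270+412/4,190+275/4),(270+375/4,190+342/4)],34)
print("holes far,near jig: top",jig(a),"scene near,far",jig(b))
print("fence ends px", proj(t,[[*world(55.8,y),34] for y in(-140,100)])*4-np.array([840,560]))
print("jig corners crop", proj(t,[[*world(x,y),18] for x,y in((-90,-160),(-90,160),(90,-160))])*4-np.array([840,560]), "scene",proj(s,[[*world(x,y),18] for x,y in((-90,-160),(-90,160),(90,-160))])*4-np.array([1080,760]))
st=monitor.state(); M=R.from_euler("xyz",st["tcp_rot"]).as_matrix(); print(M.round(3))
print("tool y angle",np.degrees(np.arctan2(M[1,1],M[0,1])), "jig x angle -26.1")
for nm,xy,zt in(("above near edge",world(-80,-15),260),):
    print(nm,xy,(M.T@(np.r_[xy,zt]-st["eef_pos"])/10).round(2), np.hypot(*xy))
E
```

```text
holes far,near jig: top [[ 22.23393655  -2.79184742]
 [-27.74712631  -1.86105514]] scene near,far [[-25.05207554   1.60798855]
 [ 24.71376986   1.07454938]]
fence ends px [[601.26309606 349.78877774]
 [242.8019038  164.092728  ]]
jig corners crop [[516.66401862 585.57119726]
 [ 43.19956368 336.93054973]
 [656.56553681 317.79123176]] scene [[198.0134985  116.29286889]
 [723.95144116 311.61420817]
 [ 47.26209895 338.56073142]]
[[-0.     0.292 -0.956]
 [ 0.    -0.956 -0.292]
 [-1.    -0.    -0.   ]]
tool y angle -72.99508180942776 jig x angle -26.1
above near edge [473.05870639 105.22471995] [ 14.47 -58.72 -48.31] 484.62024450244735
```

Request:
apply_moves:
  series:
    - [1, [2, -29, -24], -0.4]
    - [1, [2, -29, -24], -0.4]
    - [1, [2, -29, -24], -0.4]
    - [1, [2, -29, -24], -0.4]
    - [1, [2, -29, -24], -0.4]
    - [1, [2, -58.7, -48.3], -0.82]
    - [1, [2, -58.7, -48.3], -0.82]
    - [1, [2, -58.7, -48.3], -0.82]
    - [1, [2, -58.7, -48.3], -0.82]
    - [1, [2, -58.7, -48.3], -0.82]
    - [1, [2, -58.7, -48.3], -0.82]
    - [1, [2, -58.7, -48.3], -0.82]
    - [1, [14, -58.7, -48.3], -0.82]
    - [1, [14, -58.7, -48.3], -0.82]
    - [1, [14, -58.7, -48.3], -0.82]

```text
t: 2.17
eef_pos: [472.6, 105.2, 262.0]
tcp_rot: [-1.019, 1.563, -3.043]
ft_force: [0.3, -0.3, 0.6]
opening: 0.006
```

```bash
cat > st.py <<'E'
from h import *
s=monitor.state(); M=R.from_euler("xyz",s["tcp_rot"]).as_matrix()
p=s["eef_pos"]; print("t",s["t"],"jig xy",jig(p).round(1),"tips z",(p[2]-190.1*-M[2,0]).round(1),"tool y deg",np.degrees(np.arctan2(M[1,1],M[0,1])).round(2),"F jig",jig(np.r_[J0+s["ft_force"][:2]]).round(1),s["ft_force"][2].round(1),"open",round(s["opening"],2),"j",s["joints"].round(2)); print(M.round(3))
E
python3 st.py
```

```text
t 2.175 jig xy [-80.4 -15.2] tips z 71.9 tool y deg -25.97 F jig [ 0.4 -0.1] 0.6 open 0.01 j [ 0.08  0.51  2.04 -0.    0.6   0.54]
[[-0.007  0.899 -0.438]
 [-0.001 -0.438 -0.899]
 [-1.    -0.006  0.004]]
```

Request:
apply_moves:
  series:
    - [1, [2.5, 0, 0], 0]
    - [1, [4.6, 0, 0], 0]
    - [1, [4.7, 0, 0], 0]
    - [1, [4.7, 0.6, 0], 0]
    - [1, [4.7, 1.0, 0], 0]
    - [1, [4.7, 1.2, 0], 0]
    - [1, [4.7, 1.4, 0], 0]
    - [1, [4.7, 1.6, 0], 0]
    - [1, [4.7, 1.6, 0], 0]

```text
t: 3.3
eef_pos: [487.5, 97.8, 217.7]
tcp_rot: [-0.43, 1.571, -2.454]
ft_force: [-0.2, -0.9, -0.1]
opening: 0.004
```

```bash
python3 st.py
```

```text
t 3.3 jig xy [-63.8 -15.3] tips z 27.6 tool y deg -26.02 F jig [ 0.2 -0.9] -0.1 open 0.0 j [ 0.07  0.6   2.04 -0.    0.5   0.52]
[[-0.     0.899 -0.439]
 [-0.    -0.439 -0.899]
 [-1.    -0.     0.   ]]
```

Request:
apply_moves:
  series:
    - [1, [0.2, 0.1, 0], 0]
    - [1, [0.2, 0.2, 0], 0]
    - [1, [0.2, 0.3, 0], 0]
    - [1, [0.2, 0.4, 0], 0]

```text
t: 3.8
eef_pos: [491.0, 96.1, 215.7]
tcp_rot: [0.023, 1.571, -2.002]
ft_force: [-0.6, -0.1, 0.2]
opening: 0.005
```

Request:
apply_moves:
  series:
    - [1, [0, 0.1, 0], 0]
    - [1, [0, 0.2, 0], 0]

```text
t: 4.05
eef_pos: [492.9, 95.2, 215.7]
tcp_rot: [1.178, 1.571, -0.847]
ft_force: [-0.3, -0.5, -0.7]
opening: 0.009
```

Request:
apply_moves:
  series:
    - [1, [0, 0.1, 0], 0]
    - [1, [0, 0.2, 0], 0]

```text
t: 4.3
eef_pos: [494.4, 94.4, 215.6]
tcp_rot: [-1.084, 1.57, -3.109]
ft_force: [-2.8, 2.0, 1.1]
opening: 0.004
```

Request:
apply_moves:
  series:
    - [1, [0, 0.1, 0], 0]
    - [1, [0, 0.2, 0], 0]
    - [1, [0, 0.3, 0], 0]
    - [1, [0, 0.4, 0], 0]

```text
t: 4.8
eef_pos: [498.2, 92.6, 215.7]
tcp_rot: [-0.323, 1.571, -2.347]
ft_force: [-2.1, 0.3, 1.1]
opening: 0.007
```

Request:
apply_moves:
  series:
    - [1, [0, 0.1, 0], 0]
    - [1, [0, 0.15, 0], 0]

```text
t: 5.05
eef_pos: [499.6, 91.9, 215.7]
tcp_rot: [1.272, 1.571, -0.753]
ft_force: [-2.3, 1.4, 0.5]
opening: 0.0
```

```bash
python3 st.py
```

```text
t 5.05 jig xy [-50.3 -15.3] tips z 25.6 tool y deg -26.02 F jig [-2.7  0.3] 0.5 open 0.0 j [ 0.05  0.61  2.01 -0.    0.52  0.51]
[[ 0.     0.899 -0.439]
 [-0.    -0.439 -0.899]
 [-1.     0.     0.   ]]
```

Sliding steadily at about 2.7 N; fence not reached yet.

Request:
apply_moves:
  series:
    - [1, [0, 0.05, 0], 0]
    - [1, [0, 0.1, 0], 0]

```text
t: 5.3
eef_pos: [500.4, 91.5, 215.7]
tcp_rot: [-0.053, 1.571, -2.078]
ft_force: [-2.2, 1.9, 0.6]
opening: 0.006
```

Request:
apply_moves:
  series:
    - [1, [0, 0.05, 0], 0]
    - [1, [0, 0.1, 0], 0]

```text
t: 5.55
eef_pos: [501.1, 91.2, 215.7]
tcp_rot: [-1.206, 1.57, 3.053]
ft_force: [-6.2, 4.9, 2.2]
opening: 0.005
```

```bash
python3 st.py
```

```text
t 5.55 jig xy [-48.7 -15.3] tips z 25.6 tool y deg -26.02 F jig [-7.7  1.6] 2.2 open 0.0 j [0.05 0.62 2.01 0.   0.52 0.5 ]
[[-0.001  0.899 -0.439]
 [ 0.    -0.439 -0.899]
 [-1.    -0.001  0.   ]]
```

Request:
apply_moves:
  series:
    - [1, [0, 0.06, 0], 0]
    - [1, [0, 0.06, 0], 0]

```text
t: 5.8
eef_pos: [501.3, 91.2, 215.6]
tcp_rot: [-1.232, 1.569, 3.026]
ft_force: [-6.6, 5.0, 3.5]
opening: 0.006
```

Request:
apply_moves:
  series:
    - [1, [0, 0, 0], 0]
    - [1, [0, -1, 0], 0]
    - [1, [-2, -2, 0], 0]
    - [1, [-4.5, -2, 0], 0]
    - [-0.2, [-5, 2, 6], 0]
    - [-0.2, [-5, 5, 10], 0]
    - [-0.2, [-5, 5.2, 10], 0]
    - [-0.2, [-5, 5.2, 10], 0]
    - [-0.2, [-5, 5.2, 10], 0]
    - [-0.2, [-5, 5.2, 10], 0]

```text
t: 7.05
eef_pos: [504.6, -20.8, 265.7]
tcp_rot: [0.116, 1.571, -1.908]
ft_force: [-0.5, -0.0, 0.7]
opening: 0.566
```

```bash
python3 st.py
python3 - <<'E'
from h import *
ims=[]
for n,(x,y,w,h) in(("scene",(270,190,190,150)),("top",(210,140,190,150))):
    c=cams.read_camera(n); ims.append(cv2.resize(c["image"][y:y+h,x:x+w,::-1],None,fx=4,fy=4,interpolation=cv2.INTER_CUBIC))
    im=c["image"];g=cv2.inRange(cv2.cvtColor(im,cv2.COLOR_RGB2HSV),(0,0,150),(180,60,255)); q=np.zeros_like(g); q[y:y+h,x:x+w]=g[y:y+h,x:x+w]
    k=biggest(q); r=cv2.minAreaRect(ray(c,k.reshape(-1,2),31)[:,:2].astype(np.float32)); print(n,r,jig(np.array(r[0])))
cv2.imwrite("pics/scene2.png",ims[0])
E
```

```text
t 7.05 jig xy [   3.8 -114.3] tips z 75.6 tool y deg -25.91 F jig [-0.4 -0.3] 0.7 open 0.57 j [-0.17  0.52  1.99 -0.    0.63  0.28]
[[-0.     0.899 -0.437]
 [-0.    -0.437 -0.899]
 [-1.     0.     0.   ]]
scene ((544.0315551757812, 45.953956604003906), (204.97555541992188, 112.4761962890625), 63.94721984863281) [  9.81110576 -37.00304375]
top ((569.408935546875, 68.27482604980469), (357.28369140625, 453.8031921386719), 1.3183696269989014) [22.78086836 -5.79378382]
```

View pics/scene2.png

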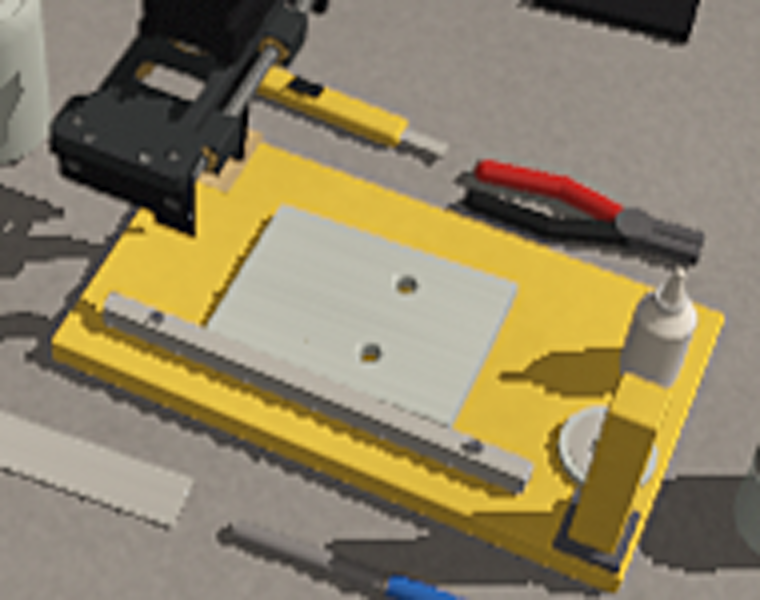

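The scene crop shows the plate flush along the fence, holes at crop (406,285) and (371,352), with the open gripper to the right of it over the jig. Next I descend and push +y.

Request:
apply_moves:
  series:
    - [-0.2, [3, 0, 0], 0]
    - [-0.2, [5.2, 0, 0], 0]
    - [-0.2, [5.3, 0, 0], 0]
    - [-0.2, [5.3, 0, -0.6], 0]
    - [-0.2, [5.3, 0, -1.0], 0]
    - [-0.2, [5.3, 0, -1.4], 0]
    - [-0.2, [5.3, 0, -1.6], 0]
    - [-0.2, [5.3, 0, -1.8], 0]
    - [-0.2, [5.3, 0, -2.0], 0]
    - [-0.2, [5.3, 0, -2.2], 0]

```text
t: 8.4
eef_pos: [514.4, -2.2, 212.8]
tcp_rot: [-0.218, 1.571, -2.243]
ft_force: [-1.3, -3.5, 2.9]
opening: 0.599
```

```bash
python3 st.py
```

```text
t 8.4 jig xy [  4.4 -93.2] tips z 22.7 tool y deg -26.02 F jig [ 0.4 -3.8] 2.9 open 0.6 j [-0.13  0.62  2.   -0.    0.52  0.32]
[[-0.     0.899 -0.439]
 [-0.    -0.439 -0.899]
 [-1.    -0.     0.   ]]
```

Request:
apply_moves:
  series:
    - [-0.2, [0, 0, -0.2], 0]
    - [-0.2, [0, 0, -0.4], 0]
    - [-0.2, [0, 0, -0.6], 0]
    - [-0.2, [0, 0, -0.8], 0]
    - [-0.2, [0, 0, -1.0], 0]
    - [-0.2, [0, 0, -1.2], 0]
    - [-0.2, [0, 0, -1.4], 0]
    - [-0.2, [0, 0, -1.6], 0]
    - [-0.2, [0, 0, -1.8], 0]
    - [-0.2, [0, 0, -2.0], 0]
    - [-0.2, [0, 0, -2.2], 0]
    - [-0.2, [0, 0, -2.4], 0]

```text
t: 9.9
eef_pos: [525.0, 19.6, 212.7]
tcp_rot: [1.215, 1.571, -0.81]
ft_force: [-1.3, -2.3, 1.7]
opening: 0.599
```

```bash
python3 st.py
python3 - <<'E'
from h import *
x,y,w,h=270,190,190,150
c=cams.read_camera("scene"); cv2.imwrite("pics/scene3.png",cv2.resize(c["image"][y:y+h,x:x+w,::-1],None,fx=4,fy=4,interpolation=cv2.INTER_CUBIC))
E
```

```text
t 9.9 jig xy [  4.3 -69. ] tips z 22.6 tool y deg -26.02 F jig [-0.1 -2.6] 1.7 open 0.6 j [-0.09  0.63  1.97 -0.    0.54  0.37]
[[ 0.     0.899 -0.439]
 [-0.    -0.439 -0.899]
 [-1.     0.     0.   ]]
```

View pics/scene3.png

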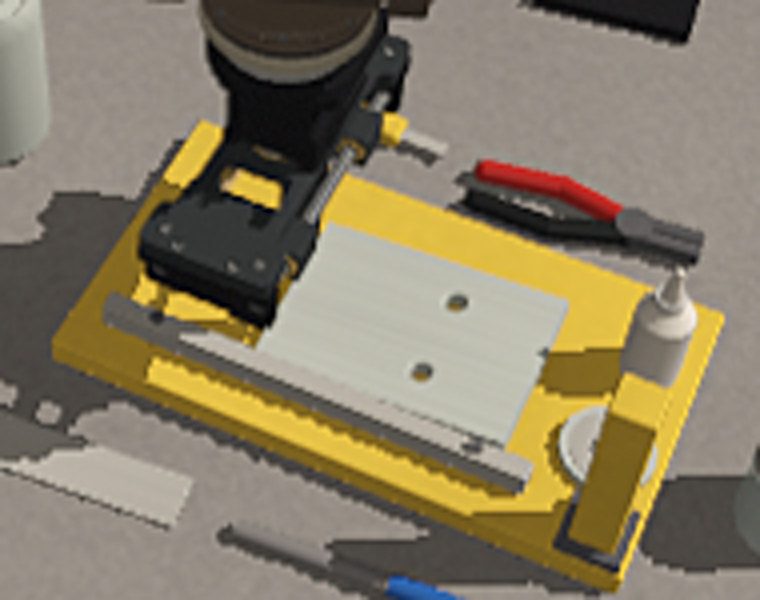

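The plate has slid along the fence, holes now at crop (457,302) and (422,372), roughly 9 mm to go. Continue at 1 mm per row.

Request:
apply_moves:
  series:
    - [-0.2, [0, 0, -0.1], 0]
    - [-0.2, [0, 0, -0.2], 0]
    - [-0.2, [0, 0, -0.3], 0]
    - [-0.2, [0, 0, -0.4], 0]
    - [-0.2, [0, 0, -0.5], 0]
    - [-0.2, [0, 0, -0.6], 0]

```text
t: 10.7
eef_pos: [527.5, 24.8, 212.7]
tcp_rot: [-0.379, 1.57, -2.403]
ft_force: [-0.8, -2.0, 0.5]
opening: 0.6
```

Request:
apply_moves:
  series:
    - [-0.2, [0, 0, -0.1], 0]
    - [-0.2, [0, 0, -0.15], 0]

```text
t: 10.95
eef_pos: [528.2, 26.2, 212.7]
tcp_rot: [-0.506, 1.571, -2.531]
ft_force: [-1.0, -2.4, -0.2]
opening: 0.598
```

```bash
python3 st.py
```

```text
t 10.95 jig xy [  4.3 -61.7] tips z 22.6 tool y deg -26.01 F jig [ 0.2 -2.6] -0.2 open 0.6 j [-0.08  0.64  1.96 -0.    0.54  0.38]
[[-0.     0.899 -0.439]
 [-0.    -0.439 -0.899]
 [-1.    -0.     0.   ]]
```

Request:
apply_moves:
  series:
    - [-0.2, [0, 0, -0.05], 0]
    - [-0.2, [0, 0, -0.1], 0]

```text
t: 11.2
eef_pos: [528.6, 27.1, 212.7]
tcp_rot: [-0.497, 1.571, -2.522]
ft_force: [-1.6, -4.0, 0.0]
opening: 0.595
```

Request:
apply_moves:
  series:
    - [-0.2, [0, 0, -0.05], 0]
    - [-0.2, [0, 0, -0.1], 0]

```text
t: 11.45
eef_pos: [528.8, 27.6, 212.7]
tcp_rot: [-0.597, 1.57, -2.622]
ft_force: [-4.1, -11.0, 1.6]
opening: 0.597
```

Request:
apply_moves:
  series:
    - [-0.2, [0, 0, -0.05], 0]
    - [-0.2, [0, 0, -0.1], 0]

```text
t: 11.7
eef_pos: [529.1, 28.0, 212.6]
tcp_rot: [-0.591, 1.568, -2.616]
ft_force: [-6.4, -15.9, 2.5]
opening: 0.6
```

The force climbs to 17 N with little travel, so the plate is stopped by the pins. Back off, rise and look.

Request:
apply_moves:
  series:
    - [-0.2, [0, 0, 0.1], 0]
    - [-0.2, [0, 0, 1], 0]
    - [-0.2, [0, 0, 2], 0]
    - [-0.2, [-4, 0, 3], 0]
    - [-0.2, [-10, 0, 6], 0]
    - [-0.2, [-12, 0, 12], 0]
    - [-0.2, [-12, 0, 18], 0]
    - [-0.2, [-12, 0, 24], 0]
    - [-0.2, [-12, 0, 28], 0]
    - [-0.2, [-12, 0, 28], 0]
    - [-0.2, [-12, 0, 28], 0]

```text
t: 13.08
eef_pos: [406.6, -222.5, 332.7]
tcp_rot: [2.81, 1.571, 0.784]
ft_force: [0.8, 0.4, 0.3]
opening: 0.602
```

```bash
python3 st.py
python3 - <<'E'
from h import *
out=[]
for n,(x,y,w,h) in(("top",(210,140,190,150)),("scene",(270,190,190,150))):
    c=cams.read_camera(n); im=c["image"]
    out.append(cv2.resize(im[y:y+h,x:x+w,::-1],None,fx=4,fy=4,interpolation=cv2.INTER_CUBIC))
    # holes: contours (RETR_CCOMP) inside the bright plate
    big=cv2.resize(im,None,fx=4,fy=4,interpolation=cv2.INTER_CUBIC)
    g=cv2.inRange(cv2.cvtColor(big,cv2.COLOR_RGB2HSV),(0,0,150),(180,60,255))
    m=np.zeros_like(g); m[4*y:4*(y+h),4*x:4*(x+w)]=g[4*y:4*(y+h),4*x:4*(x+w)]
    cs,hi=cv2.findContours(m,cv2.RETR_CCOMP,cv2.CHAIN_APPROX_NONE)
    for k,hh in zip(cs,hi[0]):
        if hh[3]>=0 and 100<cv2.contourArea(k)<900:
            o=cv2.moments(k); p=np.array([o["m10"],o["m01"]])/o["m00"]; p=(p-1.5)/4
            print(n,"hole",p.round(1),jig(ray(c,[p],28))[0].round(1),cv2.contourArea(k))
    print(n,"expected hole px",proj(c,[[*world(-20,35),28],[*world(30,35),28]]).round(1))
    k=biggest(m); r=cv2.minAreaRect(ray(c,(k.reshape(-1,2)-1.5)/4,28)[:,:2].astype(np.float32)); print(r,jig(np.array(r[0])))
    cv2.imwrite(f"pics/{n}4.png",out[-1])
E
```

```text
t 13.075 jig xy [   4.5 -338.6] tips z 142.6 tool y deg -26.05 F jig [0.5 0.7] 0.3 open 0.6 j [-0.64  0.37  2.03  0.    0.75 -0.19]
[[ 0.     0.898 -0.439]
 [ 0.    -0.439 -0.898]
 [-1.     0.    -0.   ]]
top hole [278.8 221.1] [-19.6  38.7] 194.5
top hole [288.8 202.9] [30.1 37.9] 221.5
top hole [373.6 243.4] [  37.5 -185.1] 118.0
top hole [386.5 238.9] [  61.  -207.2] 342.5
top hole [379.4 236.7] [  58. -190.] 116.5
top hole [391.8 231.8] [  81.8 -210.5] 156.5
top hole [394.8 222.7] [ 104.4 -207. ] 125.5
top hole [383.9 224.6] [  88.4 -186.1] 170.0
top hole [213.9 211.4] [-70.7 187.1] 108.5
top hole [376.5 208.4] [ 114.6 -153. ] 102.0
top hole [219.8 209. ] [-59.1 177.2] 107.5
top hole [381.  207.6] [ 121.2 -161.5] 124.5
top hole [395.1 203.8] [ 144.9 -186.9] 424.5
top hole [230.9 196.4] [-20.2 168.1] 192.5
top hole [390.7 189.4] [ 170.9 -162. ] 219.5
top expected hole px [[280.  221.9]
 [289.9 203.4]]
((569.6856689453125, 68.47933959960938), (360.1461181640625, 456.5947265625), 1.3176929950714111) [22.93940906 -5.48837915]
scene hole [378.8 285.4] [29.9 37.7] 312.5
scene hole [387.6 268.1] [-20.2  37.9] 280.5
scene hole [435.9 238.2] [-147.8  105.7] 126.5
scene hole [447.6 230.4] [-182.7  122.8] 140.0
scene hole [443.4 228.1] [-185.1  112.2] 102.0
scene expected hole px [[386.3 267.7]
 [377.5 285. ]]
((558.5157470703125, 75.47785949707031), (209.47048950195312, 109.70773315429688), 63.595008850097656) [ 9.82958817 -4.11760145]
```

View pics/scene4.png

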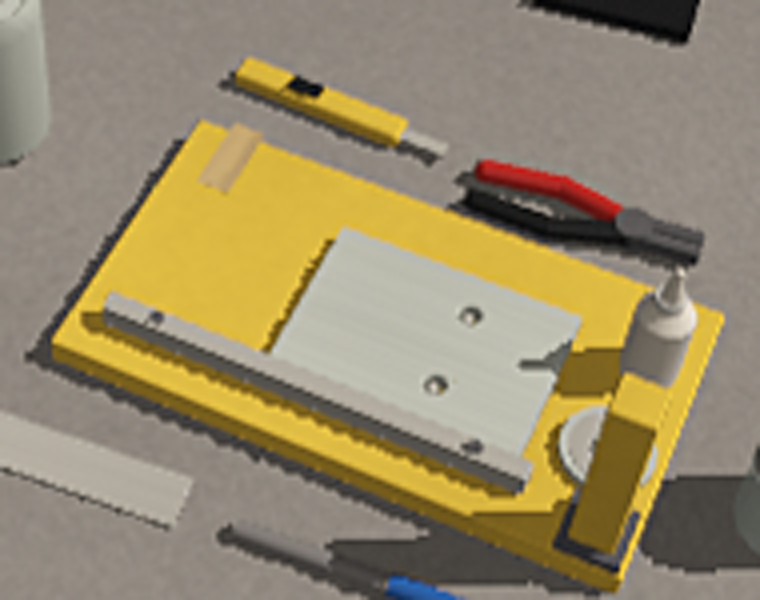

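View pics/top4.png

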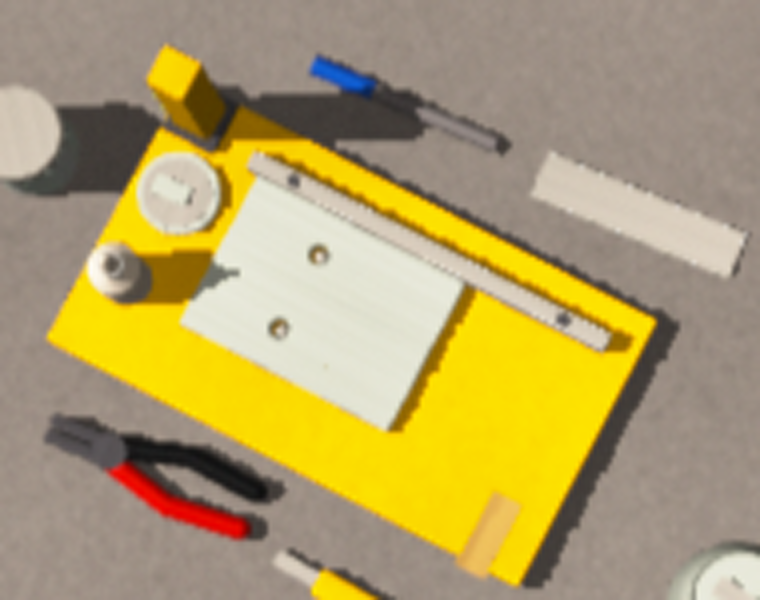

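Both views show the holes over the pins with bright pin tips visible in them. I check the height by triangulating the holes, before versus after, with the same detector.

Run:
```python
from h import *
cal={n:cams.read_camera(n) for n in("top","scene")}
def holes(im,pred,c):
    big=cv2.resize(im,None,fx=4,fy=4,interpolation=cv2.INTER_CUBIC)
    m=cv2.inRange(cv2.cvtColor(big,cv2.COLOR_RGB2HSV),(0,0,150),(180,60,255))
    cs,hi=cv2.findContours(m,cv2.RETR_CCOMP,cv2.CHAIN_APPROX_NONE)
    H=[((np.array(cv2.minAreaRect(k)[0])-1.5)/4) for k,h in zip(cs,hi[0]) if h[3]>=0 and 60<cv2.contourArea(k)<900]
    return [min(H,key=lambda q:np.hypot(*(q-p))) for p in pred]
def tri(u,v):
    o=[];d=[]
    for n,p in(("top",u),("scene",v)):
        c=cal[n];a=ray(c,[p],0)[0]-c["position"];o.append(c["position"]);d.append(a/np.linalg.norm(a))
    A=np.c_[d[0],-d[1]];s=np.linalg.lstsq(A,o[1]-o[0],rcond=None)[0]
    a,b=o[0]+s[0]*d[0],o[1]+s[1]*d[1]; return (a+b)/2,np.linalg.norm(a-b)
for tag,(x,y,z) in(("before",(-2,-16,33)),("after",(5,20,28))):
    hs={}
    for n in cal:
        im=cv2.imread(f"pics/{n}0.png")[:,:,::-1] if tag=="before" else cal[n]["image"]
        hs[n]=holes(im,proj(cal[n],[[*world(x-25,y+15),z],[*world(x+25,y+15),z]]),cal[n])
    for i in(0,1):
        P,g=tri(hs["top"][i],hs["scene"][i]); print(tag,("near","far")[i],jig(P).round(1),"z",P[2].round(1),"gap",round(g,1))
```

```text
before near [-27.6  -0.3] z 31.0 gap 0.9
before far [22.6 -0.9] z 31.2 gap 1.1
after near [-19.3  38.2] z 27.7 gap 0.6
after far [30.3 37.7] z 27.1 gap 0.2
```

```bash
python3 -c "
from cell import job; print(job.job_done())"; python3 st.py | head -1
```

```text
the job is handed in; nothing more can be done
None
the job is handed in; nothing more can be done
```

I pushed the plate +x with closed fingertips until it met the fence, where the force rose from about 3 N to 8 N. I then pushed it +y along the fence with two spread fingertips until it stopped at about 17 N. I backed the gripper well clear before handing in, at about 13 s of the 38 s allowed. No verdict is reported, so the result rests on these checks:

- **Seated height:** the tops of the holes triangulated at z of about 27.1 and 27.7 mm, against 28 mm when seated. They measured about 31 mm before the push. A plate still riding on the pins would be near 35 mm.
- **Hole positions:** pin tips are visible inside both holes. The holes measured at jig (-19.3, 38.2) and (30.3, 37.7), against pins at (-20, 35) and (30, 35).
- **Disagreement:** y reads about 3 mm high, more than the 1.5 mm of play allows. I put this down to error in my jig frame and the camera's 2 mm calibration, because the height, the firm stop and the visible pins all say the plate is seated. I did not remeasure the jig to confirm that.
- **Bystanders:** the things on and close round the jig looked unmoved by eye in the final pictures; the can was only partly in view. I did not measure any of them.

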